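Pack the guitar hardware into its cartons

TASK

Pack the loose guitar hardware away: lay the humbucker, the single-coil pickup, the bridge and the control plate each, right side up and without dropping it, into the carton whose foam is cut to its outline (white, brown, blue and red in that order), lying flat and fully down on the floor of the cut-out, either way round. Let go of everything, and leave the paper roll and the screwdriver where they are.

Things in the scene. Friction and masses are not known exactly. Their poses are not given: they have to be found in the camera images.
- humbucker_mid (a point): Humbucker pickup: bright steel cover 70 x 38 mm, a row of six dark screw heads near one long side, a thin brass tab (14 wide, 2.5 thick) sticking out low at each end, 84 overall. 22 tall, about 140 g. Point: its centre, 11 above the underside; z up, y along the length, x across. Starts right side up, any direction within 63 degrees of world y. Grip across the 38 mm.
- single_coil_mid (a point): Single-coil pickup: slim off-white cover with round ends, 70 x 18 mm, six dark pole tips along its top, on a thin black base 84 x 25 x 2.5. 20 tall, about 75 g. Point: its centre, 10 above the underside; z up, y along the length, x across. Starts right side up, within 63 degrees of world y. Grip the cover across the 18 mm, above the base.
- bridge_mid (a point): Guitar bridge: steel plate 80 x 40 mm, six saddles in a row, upright back wall with six brass screw heads along the +x long side. 15 tall, about 200 g; steep sides 13 to 15 high and 40 apart at mid-length. Point: its centre, 7.5 above the underside; z up, y along the length, x across. Starts right side up, within 63 degrees of world y. Grip across the 40 mm.
- control_plate_mid (a point): Control plate: steel, 160 x 32 x 2 mm, round ends, held 16 up by the parts below it; on its top two knobs 20 in diameter, 18 tall, one in the middle, one 42 towards -y, and a switch lever 47 towards +y. 36 tall, about 160 g. Point: on the middle knob's axis, 18 above the underside; z up, y along the length, x across. Starts right side up, within 32 degrees of world y. Lift by the middle knob.
- carton_humbucker: Fixed white card tray, 120 x 72 x 10 mm, charcoal foam level with its rim. Cut-out with cream floor: 86 x 54 plus a 30 wide notch at each end, 100 overall (8 bigger all round than the humbucker). Floor 5 above the bench, cut-out 5 deep. Origin: underside, below the cut-out's middle; z up, y along the length, x across. Within 15 degrees of world y.
- carton_single: Fixed brown cardboard tray, 120 x 60 x 10 mm, charcoal foam level with its rim. Cut-out with cream floor: slim, 100 x 41, corners cut off (8 bigger all round than the single-coil pickup). Floor 5 above the bench, cut-out 5 deep. Origin: underside, below the cut-out's middle; z up, y along the length, x across. Within 15 degrees of world y.
- carton_bridge: Fixed blue card tray, 116 x 76 x 10 mm, charcoal foam level with its rim. Cut-out with cream floor: plain rectangle 96 x 56 (8 bigger all round than the bridge). Floor 5 above the bench, cut-out 5 deep. Origin: underside, below the cut-out's middle; z up, y along the length, x across. Within 15 degrees of world y.
- carton_control: Fixed red card tray, 196 x 68 x 24 mm, charcoal foam level with its rim. Cut-out with cream floor: 176 x 48, corners cut off (8 bigger all round than the control plate). Floor 5 above the bench, cut-out 19 deep: the plate ends level with the foam, knobs proud. Origin: underside, below the cut-out's middle; z up, y along the length, x across. Within 15 degrees of world y.
- paper_roll_mid (a point): White paper-towel roll standing on end to the left of the work, 110 mm in diameter, 220 mm tall; point at its centre. To be left alone.
- screwdriver: Screwdriver with a red handle lying on the bench beyond the work, roughly along world y; origin under its middle. To be left alone.
Mind the look-alikes: they are no part of the job. What is shaped like the part that bears bridge_mid but orange or purple is not meant. What is shaped like the part that bears humbucker_mid but green is not meant.

How it is judged:
By the outcome, as a careful person would: the job done as asked, in the order asked, and still so for the second after the job is handed in, with the robot touching nothing.
It also fails if it takes over 96 s, if anything falls off the work surface, if the arm or the gripper's body presses on something with over 40 N, if the wrist force passes 120 N, or if a joint passes its speed limit or range.

ROBOT

A 6-joint arm with a two-finger parallel gripper is mounted at the origin on the work surface. World frame = base frame: x ahead of the robot, y to its left, z up, the work surface at z = 0. Lengths are in m, angles in rad, forces in N, time in s.
With the tool pointing down it reaches from about 0.275 to 0.75 m from the base axis. Payload 10.2 kg.
Tool frame: the origin (TCP) lies between the finger pads; the fingertips stand 14 mm ahead of it and the grasp point (between the pads) lies 5 mm behind it; x points along the fingers, y is the direction in which the jaws open and shut, and the axes are right-handed (so a half turn about x gives the same grasp; the last joint's range is limited). The gripper opens to 85 mm and grips with 20 to 120 N. Pads are 22 mm wide; open, the fingers measure 114 mm over their backs; the gripper's body (76 mm by 85 mm) begins 54 mm behind the grasp point. The pads swing forward as they close: fully open they stand 13 mm farther back than shut.
Start: joints at [1.092, 0.313, 1.498, -0, 1.331, -0.223], TCP at [0.133, 0.508, 0.245] pointing down, gripper open.
Joint ranges: [-2.94, 2.94], [-0.97, 2.17], [0.19, 2.56], [-1.23, 4.37], [0.02, 3.11], [-2.88, 2.88]. Speed limits (rad/s): [2.39, 2.39, 3.01, 3.14, 3.14, 3.14].

INTERFACE

Orientations are given as a unit quaternion [w, x, y, z].
In Python, from workcell import env, cams gives the robot as it stands. The module is installed in compiled form; this text tells all that it offers.
- The arm moves only by the tool play_rows, never from a script. Its argument "commands" is a list of rows, each an object of numbers: "tx", "ty", "tz": the shift along the tool's x, y, z each as a share of 0.5 m, from -1 to 1; "roll": the turn about the tool's x as a share of 2 pi rad, from -1 to 1; "fingers": the opening in per cent of the stroke, from 0 (shut) to 100 (fully open). In form: [{"tx": .., "ty": .., "tz": .., "roll": .., "fingers": ..}, ...]. A call has 1 to 5 rows; each row is the pose to reach, as a shift and turn from the pose commanded when the call began, along the tool's axes at that moment, turning the shorter way round; what a row does not reach only later rows make up. A row lasts 1/8 s, in which the tool goes at most 62.5 mm and 10.7 degrees, less where a joint would pass 70% of its speed; a pose out of reach is approached as far as the arm can. A call with a number of a shift or a turn outside -1 to 1 is refused whole. A call with a gripper value outside its range is refused whole. The fingers move at their own pace and stop on an object; the grip force is fixed at half the most. Time passes only in rows, so rows that repeat a pose let the fingers close. It gives the time, the measured TCP pose, the force and the opening at its end, in the units of the state.
- env.get_obs(): the state, without advancing time (a new reading comes with each control period).
- cams.snapshot(name): name is "scene" or "top" or "wrist"; returns a dict with "pixels" (384x512x3 uint8, blue, green, red), "depth" (384x512 float32, m along the optical axis (not along the pixel's ray), 0 where there is no reading), "vfov" (degrees; the focal length in pixels is half the picture's height over the tangent of half this angle, whatever the lens; pixels are square), "cx", "cy" (the principal point, pixels), "D" ([k1, k2, p1, p2, k3] as OpenCV has them; the pictures are not rectified), "rvec" (rotation vector, rad) and "tvec" (3), from world to camera coordinates, as OpenCV has them. Camera axes: x right, y down, z forward; pixel columns grow to the right and rows downward; lengths in m; the calibration is good to about 2 mm. A picture is of the moment at which its call begins.
- env.finish_job(): hands the job in, once; it reports no verdict.
The state is a dict: "t": time; "joints": joint angles; "joint_velocities": joint speeds; "tau": joint torques, N m; "tool_pos": TCP position; "orientation": TCP orientation; "force": force on the tool from outside, world axes, zero at the start; "wrist_torque": the same for the moment, N m; "gripper_width": finger opening in m.
Only numpy, scipy, OpenCV 4.12 (cv2) and the standard library are available. Lean on these libraries where they do the work, as an engineer would, in place of code of your own. Each camera call takes 0.05 s, during which the arm holds its last target.

## Working session

There is one attempt and no reset: what is moved stays moved. The work goes in short steps, Python scripts to look and compute and a tool call to move; the robot and the scene stay as the last step left them, time stands still between calls to the robot, and variables do not carry over. Pictures are saved under pics/ and viewed, and the job is handed in when it is done.

Besides the shell and the picture viewer there is one more tool, called after "Emit:" as name(argument=value, ...), one argument or row to a line, values as JSON. play_rows: Moves the arm, as the interface text tells. Its arguments: {"type":"object","properties":{"commands":{"type":"array","items":{"type":"object","properties":{"tx":{"type":"number","minimum":-1,"maximum":1},"ty":{"type":"number","minimum":-1,"maximum":1},"tz":{"type":"number","minimum":-1,"maximum":1},"roll":{"type":"number","minimum":-1,"maximum":1},"fingers":{"type":"number"}}}}},"required":["commands"]}

```bash
mkdir -p pics
cat > h.py <<'E'
import numpy as np, cv2, pickle
def snap(name):
    from workcell import env,cams
    s=cams.snapshot(name); pickle.dump(s,open(f'{name}.pkl','wb')); return s
def K(s):
    h=s['pixels'].shape[0]; f=h/2/np.tan(np.radians(s['vfov'])/2)
    return np.array([[f,0,s['cx']],[0,f,s['cy']],[0,0,1.]])
def cast(s,px,z):
    px=np.array(px,float).reshape(-1,1,2)
    u=cv2.undistortPoints(px,K(s),np.array(s['D'],float)).reshape(-1,2)
    R=cv2.Rodrigues(np.array(s['rvec'],float))[0]; t=np.array(s['tvec'],float).reshape(3)
    d=np.c_[u,np.ones(len(u))]@R; c=-R.T@t
    return c+d*((z-c[2])/d[:,2])[:,None]
def cloud(s):
    h,w=s['depth'].shape
    vv,uu=np.mgrid[:h,:w]
    u=cv2.undistortPoints(np.stack([uu,vv],-1).reshape(-1,1,2).astype(float),K(s),np.array(s['D'],float)).reshape(-1,2)
    R=cv2.Rodrigues(np.array(s['rvec'],float))[0]; t=np.array(s['tvec'],float).reshape(3)
    z=s['depth'].reshape(-1,1)
    p=(np.c_[u,np.ones(len(u))]*z-t)@R
    p[z[:,0]==0]=np.nan
    return p.reshape(h,w,3)
def proj(s,P):
    return cv2.projectPoints(np.array(P,float).reshape(-1,1,3),np.array(s['rvec'],float),np.array(s['tvec'],float),K(s),np.array(s['D'],float))[0].reshape(-1,2)
E
python3 - <<'E'
from h import *
from workcell import env
o=env.get_obs(); print(o)
for n in ['scene','top','wrist']:
    s=snap(n); cv2.imwrite(f'pics/{n}0.png',s['pixels'])
    R=cv2.Rodrigues(np.array(s['rvec'],float))[0]
    print(n,s['vfov'],s['D'],-R.T@np.array(s['tvec']).reshape(3), R[2])
E
```

```text
{'t': 0.0, 'joints': array([ 1.09158112e+00,  3.13483620e-01,  1.49843961e+00, -2.32248952e-05,
        1.33102430e+00, -2.23417228e-01]), 'joint_velocities': array([-0.00060615, -0.00113461,  0.00108851,  0.00040343,  0.00037247,
       -0.00024146]), 'tau': array([-4.58214636e-04, -4.12270832e+01, -2.59736878e+01, -2.35319721e-04,
        4.19833028e-03, -1.02887725e-07]), 'tool_pos': array([0.13274392, 0.50768701, 0.24471692]), 'orientation': array([ 0.70117391,  0.08973741,  0.70148863, -0.09064243]), 'force': array([-1.60088634e-02,  7.37566340e-04, -1.02292312e+00]), 'wrist_torque': array([0.03994734, 0.01091304, 0.08385144]), 'gripper_width': 0.08530267636835778}
scene 45.923508828660076 [-0.0744198  0.         0.         0.         0.       ] [ 1.5209188  -0.33728102  0.7801886 ] [-0.76582134  0.36842597 -0.52704837]
top 50.85642063712765 [0.04470946 0.         0.         0.         0.        ] [0.2554245  0.11404673 1.35695994] [ 0.22917688  0.01375832 -0.97328756]
wrist 59.62653246443229 [-0.06188165  0.          0.          0.          0.        ] [0.0518356  0.52958393 0.37271555] [ 0.31596849 -0.08339138 -0.94509777]
```

View pics/scene0.png

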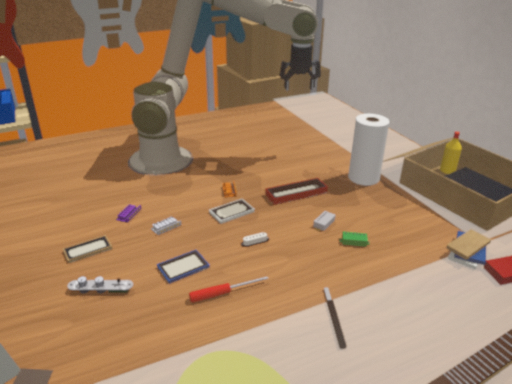

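View pics/top0.png

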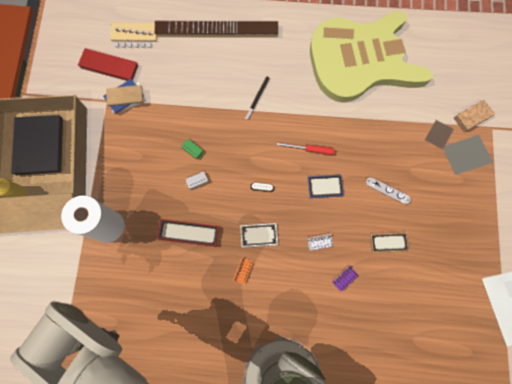

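View pics/wrist0.png

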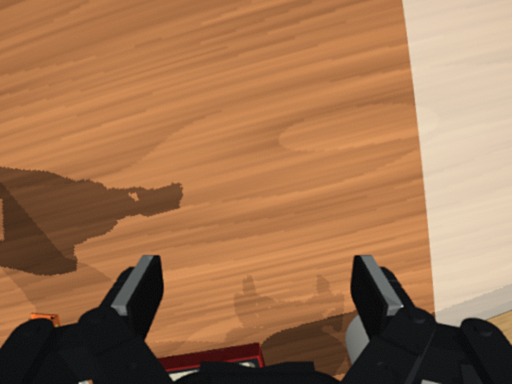

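Run:
```python
from h import *
s=pickle.load(open('top.pkl','rb')); im=s['pixels']
c=im[130:295,150:420]; cv2.imwrite('pics/topcrop.png',cv2.resize(c,None,fx=2.95,fy=2.95,interpolation=cv2.INTER_CUBIC))
P=cloud(s)
for n,px,z in [('hum',(197,180),.02),('sc',(262,187),.02),('br',(320,241),.015),('cp',(388,190),.03),('Cw',(259,235),.01),('Cbrown',(390,242),.01),('Cblue',(326,186),.01),('Cred',(190,233),.024),('green',(193,149),.02),('orange',(244,270),.015),('purple',(345,278),.015)]:
    print(n,cast(s,px,z).round(3), P[px[1],px[0]].round(3))
# depth height map
hgt=np.nan_to_num(P[...,2]); v=np.clip(hgt/0.05*255,0,255).astype(np.uint8)
cv2.imwrite('pics/hgt.png',cv2.resize(v[130:295,150:420],None,fx=2.95,fy=2.95,interpolation=cv2.INTER_NEAREST))
```

```text
hum [[0.611 0.328 0.02 ]] [0.61  0.328 0.022]
sc [[0.603 0.104 0.02 ]] [0.603 0.104 0.019]
br [[ 0.434 -0.101  0.015]] [ 0.435 -0.101  0.014]
cp [[ 0.623 -0.32   0.03 ]] [ 0.621 -0.319  0.036]
Cw [[0.439 0.102 0.01 ]] [0.439 0.102 0.011]
Cbrown [[ 0.45  -0.333  0.01 ]] [ 0.45  -0.334  0.007]
Cblue [[ 0.626 -0.115  0.01 ]] [ 0.627 -0.116  0.008]
Cred [[0.427 0.331 0.024]] [ 0.43   0.335 -0.   ]
green [[0.721 0.354 0.02 ]] [0.719 0.353 0.026]
orange [[0.32  0.143 0.015]] [0.321 0.143 0.01 ]
purple [[ 0.321 -0.186  0.015]] [ 0.321 -0.187  0.012]
```

View pics/topcrop.png

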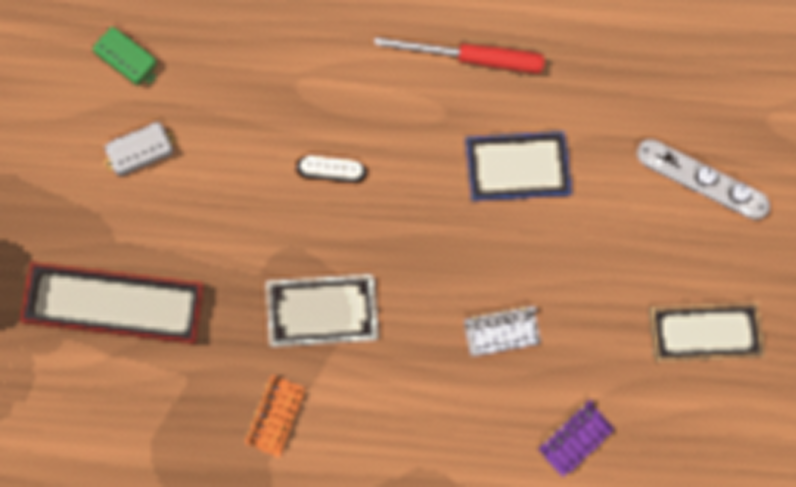

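View pics/hgt.png

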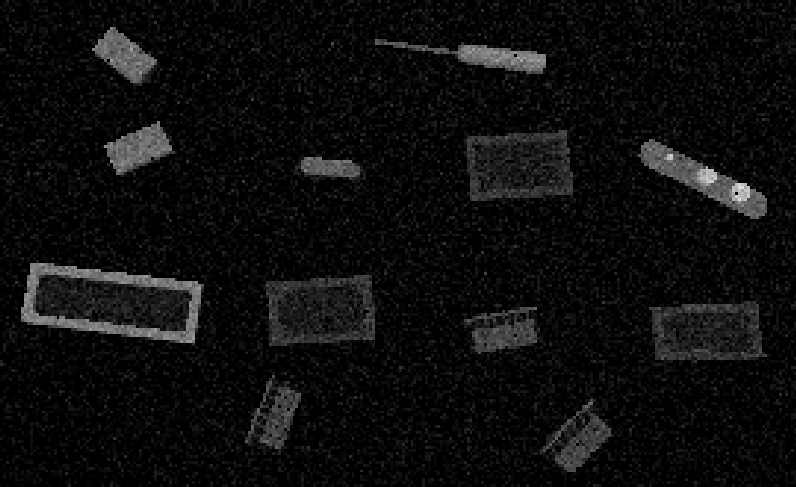

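```bash
cat > meas.py <<'E'
from h import *
def rect(xy):
    (cx,cy),(w,h),a=cv2.minAreaRect((np.array(xy)*1000).astype(np.float32))
    if w<h: w,h,a=h,w,a+90
    # long axis angle a (deg, world, from x) -> yaw from world y
    y=(a-90+90)%180-90
    return round(cx,1),round(cy,1),round(w,1),round(h,1),round(y,1)
def floor(s,seed,r,z=.005):
    im=cv2.cvtColor(s['pixels'],cv2.COLOR_BGR2HSV)
    m=((im[...,1]<75)&(im[...,2]>150)).astype(np.uint8)
    n,l,st,ct=cv2.connectedComponentsWithStats(m,connectivity=4)
    k=l[seed[1],seed[0]]
    if not k: return None
    c=max(cv2.findContours((l==k).astype(np.uint8),0,1)[0],key=cv2.contourArea).reshape(-1,2)
    return rect(cast(s,c,z)[:,:2]),int(st[k,4])
def solid(s,seed,r,z0,ztop):
    P=cloud(s); h=cv2.medianBlur(np.nan_to_num(P[...,2]).astype(np.float32),3)
    m=(h>z0).astype(np.uint8)
    n,l,st,ct=cv2.connectedComponentsWithStats(m,connectivity=8)
    w=l[seed[1]-r:seed[1]+r+1,seed[0]-r:seed[0]+r+1]; w=w[w>0]
    if not len(w): return None
    k=np.bincount(w).argmax()
    c=np.argwhere(l==k)[:,::-1]
    return rect(cast(s,c,ztop)[:,:2]),int(st[k,4])
E
python3 - <<'E'
from meas import *
s=pickle.load(open('top.pkl','rb'))
print('yaw: long axis from world y, positive=?? (a-90)')
for n,px,z0,zt in [('hum',(197,180),.01,.022),('sc',(262,187),.01,.02),('br',(320,241),.005,.013),('cp',(388,190),.01,.018),('Cw',(259,235),.006,.01),('Cbrown',(390,242),.006,.01),('Cblue',(326,186),.006,.01),('Cred',(190,233),.012,.024)]:
    print(n,solid(s,px,22 if n[0]=='C' else 6,z0,zt), floor(s,px,3) if n[0]=='C' else '')
E
```

```text
yaw: long axis from world y, positive=?? (a-90)
hum ((610.5, 330.5, 69.4, 40.7, 28.8), 230) 
sc ((605.8, 106.1, 66.0, 20.0, -1.5), 111) 
br ((433.2, -99.7, 77.5, 43.3, 15.7), 267) 
cp ((626.2, -323.7, 156.3, 32.0, -24.0), 411) 
Cw ((440.7, 105.2, 119.5, 72.5, 8.3), 428) ((440.8, 103.4, 98.5, 52.7, 7.8), 434)
Cbrown ((450.2, -330.2, 118.6, 63.0, 6.2), 439) ((450.6, -332.0, 99.0, 40.0, 4.6), 367)
Cblue ((627.5, -112.9, 119.6, 76.7, 7.9), 439) ((627.7, -113.8, 95.9, 55.3, 7.7), 433)
Cred ((429.7, 340.0, 196.1, 69.2, -2.6), 512) ((430.3, 334.9, 163.0, 46.7, -2.6), 670)
```

```bash
cat > plan.py <<'E'
import sys
from h import *
from workcell import env
from scipy.spatial.transform import Rotation as Ro
def rel(x,y,z,yaw):
    """mm, deg: jaw axis along world angle yaw (mod 180). prints shares"""
    o=env.get_obs(); q=o['orientation']; R=Ro.from_quat([q[1],q[2],q[3],q[0]]).as_matrix()
    d=R.T@(np.array([x,y,z])/1000-o['tool_pos'])/0.5
    cur=np.degrees(np.arctan2(R[1,1],R[0,1])); dy=(yaw-cur+90)%180-90
    print('t',round(o['t'],2),'pos',o['tool_pos'].round(4),'jawyaw',round(cur,1),'w',round(o['gripper_width'],4),'F',o['force'].round(1),'j6',o['joints'][5].round(2),'toolx',R[:,0].round(4))
    print('-> tx %.4f ty %.4f tz %.4f roll %.4f (dyaw %.1f)'%(*d,-dy/360,dy))
if __name__=='__main__': rel(*map(float,sys.argv[1:]))
E
python3 plan.py 600 328 245 28.8
python3 - <<'E'
from h import *
s=pickle.load(open('top.pkl','rb'));P=cloud(s);m=(P[...,2]>.15)&(P[...,1]>.3)&(P[...,0]>.3)
print(np.nanpercentile(P[m],[1,50,99],axis=0).round(3))
E
```

```text
t 0.15 pos [0.1328 0.5078 0.2449] jawyaw 75.3 w 0.0854 F [-0.3  0.3 -0.1] j6 -0.22 toolx [-4.e-04 -9.e-04 -1.e+00]
-> tx -0.0003 ty -0.1114 tz 0.9950 roll 0.1293 (dyaw -46.5)
[[0.378 0.558 0.155]
 [0.429 0.602 0.219]
 [0.483 0.663 0.225]]
```

Emit:
play_rows(
  commands=[
    {"tx": 0,"ty": -0.01,"tz": 0.09,"roll": 0,"fingers": 100},
    {"tx": 0,"ty": -0.02,"tz": 0.19,"roll": 0,"fingers": 100},
    {"tx": 0,"ty": -0.03,"tz": 0.3,"roll": 0,"fingers": 100},
    {"tx": 0,"ty": -0.043,"tz": 0.4,"roll": 0,"fingers": 100},
    {"tx": 0,"ty": -0.056,"tz": 0.5,"roll": 0,"fingers": 100},
  ],
)

```text
t: 0.78
tool_pos: [0.369, 0.4167, 0.2451]
orientation: [0.701, 0.09, 0.701, -0.09]
force: [-0.1, 1.1, -0.0]
gripper_width: 0.0856
```

Emit:
play_rows(
  commands=[
    {"tx": 0,"ty": -0.01,"tz": 0.11,"roll": 0.026,"fingers": 100},
    {"tx": 0,"ty": -0.02,"tz": 0.22,"roll": 0.052,"fingers": 100},
    {"tx": 0,"ty": -0.035,"tz": 0.33,"roll": 0.078,"fingers": 100},
    {"tx": 0,"ty": -0.045,"tz": 0.42,"roll": 0.104,"fingers": 100},
    {"tx": 0,"ty": -0.055,"tz": 0.49,"roll": 0.129,"fingers": 65},
  ],
)

```text
t: 1.4
tool_pos: [0.5992, 0.3279, 0.2445]
orientation: [0.608, 0.361, 0.608, -0.362]
force: [-0.7, -1.0, 0.2]
gripper_width: 0.0697
```

```bash
cat > look.sh <<'E'
python3 - <<'E'
from h import *
s=snap('wrist'); cv2.imwrite('pics/$1.png',s['pixels'])
E
E
python3 plan.py 610.5 330.5 60 28.8; bash look.sh w1
```

```text
t 1.4 pos [0.5992 0.3279 0.2445] jawyaw 28.5 w 0.0697 F [-0.7 -1.   0.2] j6 -0.17 toolx [-9.e-04 -4.e-04 -1.e+00]
-> tx 0.3691 ty 0.0227 tz 0.0062 roll -0.0007 (dyaw 0.3)
```

View pics/w1.png

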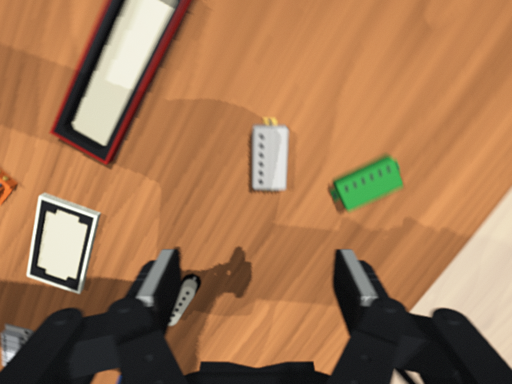

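Run:
```python
from meas import *
s=pickle.load(open('wrist.pkl','rb'))
print(proj(s,[[.5992,.3279,.2305],[.5992,.3279,.02]]).round(0))
print('cast',cast(s,(270,157),.022).round(4))
print('depth',solid(s,(270,157),3,.012,.022))
im=cv2.cvtColor(s['pixels'],cv2.COLOR_BGR2HSV)
m=((im[...,1]<60)&(im[...,2]>100)).astype(np.uint8); m=cv2.morphologyEx(m,3,np.ones((7,7)))
n,l,st,c=cv2.connectedComponentsWithStats(m); k=l[157,275]; print(st[k])
c=np.argwhere(l==k)[:,::-1]; print(rect(cast(s,c,.022)[:,:2]))
```

```text
[[255. 258.]
 [256. 156.]]
cast [[0.6127 0.3346 0.022 ]]
depth ((611.1, 333.8, 68.3, 37.2, 28.3), 2203)
[ 252  125   37   66 2274]
(612.9, 332.8, 71.6, 37.7, 28.0)
```

Emit:
play_rows(
  commands=[
    {"tx": 0.07,"ty": 0.013,"tz": 0.001,"roll": 0,"fingers": 65},
    {"tx": 0.16,"ty": 0.026,"tz": 0.003,"roll": 0.001,"fingers": 65},
    {"tx": 0.25,"ty": 0.0265,"tz": 0.003,"roll": 0.001,"fingers": 65},
    {"tx": 0.32,"ty": 0.0265,"tz": 0.003,"roll": 0.001,"fingers": 65},
    {"tx": 0.37,"ty": 0.0265,"tz": 0.003,"roll": 0.001,"fingers": 65},
  ],
)

```text
t: 2.08
tool_pos: [0.6093, 0.3338, 0.058]
orientation: [0.607, 0.361, 0.608, -0.362]
force: [1.0, 0.9, 0.2]
gripper_width: 0.0557
```

```bash
python3 plan.py 611.5 333 22 28.2; bash look.sh w2
```

```text
t 2.08 pos [0.6093 0.3338 0.058 ] jawyaw 28.6 w 0.0557 F [1.  0.9 0.2] j6 -0.17 toolx [-2.5e-03 -8.0e-04 -1.0e+00]
-> tx 0.0719 ty 0.0033 tz 0.0037 roll 0.0010 (dyaw -0.4)
```

View pics/w2.png

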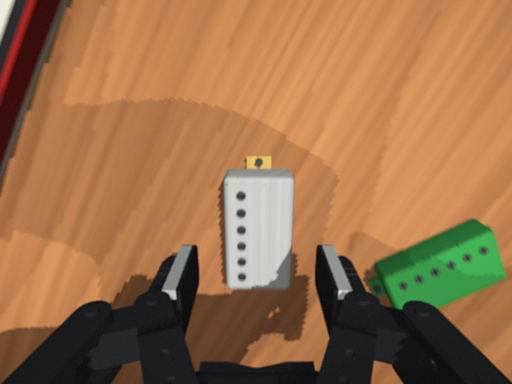

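Emit:
play_rows(
  commands=[
    {"tx": 0.03,"ty": 0.003,"tz": 0.004,"roll": 0.001,"fingers": 65},
    {"tx": 0.055,"ty": 0.003,"tz": 0.004,"roll": 0.001,"fingers": 65},
    {"tx": 0.07,"ty": 0.003,"tz": 0.004,"roll": 0.001,"fingers": 65},
    {"tx": 0.072,"ty": 0.003,"tz": 0.004,"roll": 0.001,"fingers": 65},
    {"tx": 0.072,"ty": 0.003,"tz": 0.004,"roll": 0.001,"fingers": 30},
  ],
)

```text
t: 2.75
tool_pos: [0.6125, 0.3331, 0.0248]
orientation: [0.607, 0.363, 0.607, -0.363]
force: [-2.1, -0.3, 1.0]
gripper_width: 0.0388
```

Emit:
play_rows(
  commands=[
    {"tx": 0,"ty": 0,"tz": 0,"roll": 0,"fingers": 30},
    {"tx": 0,"ty": 0,"tz": 0,"roll": 0,"fingers": 30},
    {"tx": 0,"ty": 0,"tz": 0,"roll": 0,"fingers": 30},
    {"tx": 0,"ty": 0,"tz": 0,"roll": 0,"fingers": 30},
  ],
)

```text
t: 3.25
tool_pos: [0.6127, 0.3332, 0.0252]
orientation: [0.607, 0.364, 0.606, -0.363]
force: [-0.3, -0.4, 6.5]
gripper_width: 0.0359
```

```bash
python3 plan.py 440.7 104 80 8; bash look.sh w3
```

```text
t 3.25 pos [0.6127 0.3332 0.0252] jawyaw 28.2 w 0.0359 F [-0.3 -0.4  6.5] j6 -0.16 toolx [ 1.4e-03  5.0e-04 -1.0e+00]
-> tx -0.1103 ty -0.5196 tz 0.2416 roll 0.0561 (dyaw -20.2)
```

View pics/w3.png

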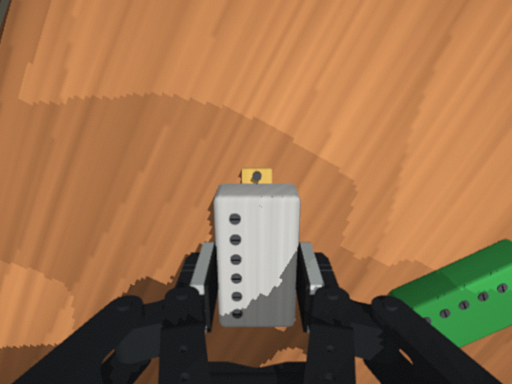

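Emit:
play_rows(
  commands=[
    {"tx": -0.01,"ty": 0,"tz": 0,"roll": 0,"fingers": 30},
    {"tx": -0.03,"ty": 0,"tz": 0,"roll": 0,"fingers": 30},
    {"tx": -0.06,"ty": 0,"tz": 0,"roll": 0,"fingers": 30},
    {"tx": -0.1,"ty": 0,"tz": 0,"roll": 0,"fingers": 30},
    {"tx": -0.14,"ty": 0,"tz": 0,"roll": 0,"fingers": 30},
  ],
)

```text
t: 3.92
tool_pos: [0.6125, 0.3331, 0.0963]
orientation: [0.607, 0.363, 0.606, -0.363]
force: [0.1, -0.3, -1.9]
gripper_width: 0.0365
```

Emit:
play_rows(
  commands=[
    {"tx": -0.02,"ty": -0.04,"tz": 0.02,"roll": 0,"fingers": 30},
    {"tx": -0.02,"ty": -0.09,"tz": 0.04,"roll": 0,"fingers": 30},
    {"tx": -0.02,"ty": -0.15,"tz": 0.07,"roll": 0,"fingers": 30},
    {"tx": -0.02,"ty": -0.21,"tz": 0.1,"roll": 0,"fingers": 30},
    {"tx": -0.02,"ty": -0.26,"tz": 0.12,"roll": 0,"fingers": 30},
  ],
)

```text
t: 4.55
tool_pos: [0.5257, 0.2178, 0.1056]
orientation: [0.607, 0.364, 0.606, -0.363]
force: [0.6, 0.4, 0.4]
gripper_width: 0.0357
```

Emit:
play_rows(
  commands=[
    {"tx": 0,"ty": -0.06,"tz": 0.03,"roll": 0.01,"fingers": 30},
    {"tx": 0,"ty": -0.12,"tz": 0.06,"roll": 0.025,"fingers": 30},
    {"tx": 0,"ty": -0.18,"tz": 0.085,"roll": 0.04,"fingers": 30},
    {"tx": 0,"ty": -0.23,"tz": 0.11,"roll": 0.05,"fingers": 30},
    {"tx": 0,"ty": -0.26,"tz": 0.122,"roll": 0.056,"fingers": 30},
  ],
)

```text
t: 5.18
tool_pos: [0.4401, 0.1028, 0.1053]
orientation: [0.534, 0.465, 0.533, -0.464]
force: [-0.4, -0.4, -1.7]
gripper_width: 0.0362
```

```bash
python3 plan.py 440.7 104 60 8; bash look.sh w4
```

```text
t 5.17 pos [0.4401 0.1028 0.1053] jawyaw 7.9 w 0.0362 F [-0.4 -0.4 -1.7] j6 -0.17 toolx [ 0.0014 -0.     -1.    ]
-> tx 0.0905 ty 0.0014 tz -0.0022 roll -0.0003 (dyaw 0.1)
```

View pics/w4.png

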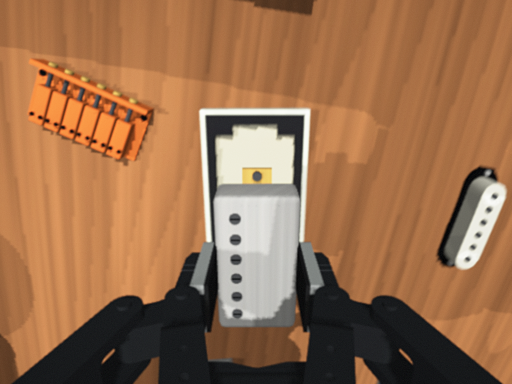

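Run:
```python
from meas import *
s=pickle.load(open('wrist.pkl','rb'))
# top-face corners of held part
print(cast(s,[(218,186),(298,186),(296,325),(222,325)],.102).round(4), cast(s,[(218,186),(298,186),(296,325),(222,325)],.102).mean(0).round(4))
# carton outer far corners (rim z=.010)
c=cast(s,[(201,110),(309,110)],.010); print(c.round(4))
d=(c[0]-c[1]); print('width',np.linalg.norm(d)); 
mid=c.mean(0); u=d/np.linalg.norm(d)
# along length toward camera 60mm
v=np.array([-u[1],u[0],0]); print(mid+60e-3*v, mid-60e-3*v,np.degrees(np.arctan2(d[1],d[0])))
```

```text
[[0.4194 0.1409 0.102 ]
 [0.4521 0.1454 0.102 ]
 [0.4641 0.0748 0.102 ]
 [0.4283 0.0699 0.102 ]] [0.441  0.1077 0.102 ]
[[0.3964 0.1594 0.01  ]
 [0.4664 0.1692 0.01  ]]
width 0.07070262042746914
[0.43962647 0.10488562 0.01      ] [0.42310797 0.22374327 0.01      ] -172.08787750865017
```

Emit:
play_rows(
  commands=[
    {"tx": 0.03,"ty": -0.001,"tz": 0.003,"roll": 0,"fingers": 30},
    {"tx": 0.07,"ty": -0.002,"tz": 0.005,"roll": 0,"fingers": 30},
    {"tx": 0.1,"ty": -0.002,"tz": 0.005,"roll": 0,"fingers": 30},
    {"tx": 0.125,"ty": -0.002,"tz": 0.005,"roll": 0,"fingers": 30},
    {"tx": 0.14,"ty": -0.002,"tz": 0.005,"roll": 0,"fingers": 30},
  ],
)

```text
t: 5.85
tool_pos: [0.4399, 0.1012, 0.0339]
orientation: [0.534, 0.464, 0.534, -0.464]
force: [0.6, -0.1, -0.5]
gripper_width: 0.0362
```

```bash
python3 plan.py 439.5 100.3 30.5 8; bash look.sh w5
```

```text
t 5.85 pos [0.4399 0.1012 0.0339] jawyaw 8.1 w 0.0362 F [ 0.6 -0.1 -0.5] j6 -0.18 toolx [ 1.e-04  0.e+00 -1.e+00]
-> tx 0.0069 ty -0.0010 tz 0.0016 roll 0.0002 (dyaw -0.1)
```

View pics/w5.png

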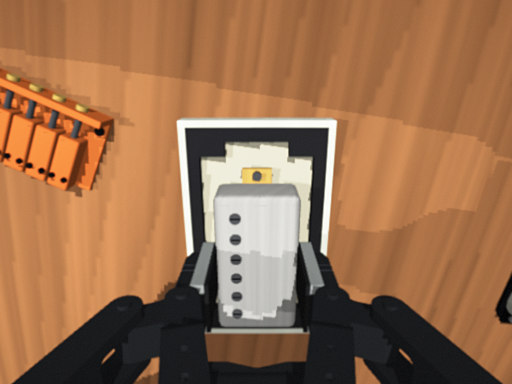

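Run:
```python
from h import *
s=pickle.load(open('wrist.pkl','rb'))
print('tab',cast(s,(257,168),.012),'notch top edge',cast(s,(257,142),.010),cast(s,(257,142),.005),'rim far',cast(s,(257,120),.010),'rim near',cast(s,(257,332),.010))
```

```text
tab [[0.43467385 0.14393875 0.012     ]] notch top edge [[0.43301705 0.15560289 0.01      ]] [[0.43316423 0.15463534 0.005     ]] rim far [[0.43160913 0.16549323 0.01      ]] rim near [[0.44838399 0.04769036 0.01      ]]
```

Emit:
play_rows(
  commands=[
    {"tx": 0,"ty": 0,"tz": -0.006,"roll": 0,"fingers": 30},
    {"tx": 0.004,"ty": 0,"tz": -0.006,"roll": 0,"fingers": 30},
    {"tx": 0.007,"ty": 0,"tz": -0.006,"roll": 0,"fingers": 30},
    {"tx": 0.008,"ty": 0,"tz": -0.006,"roll": 0,"fingers": 30},
    {"tx": 0.008,"ty": 0,"tz": -0.006,"roll": 0,"fingers": 30},
  ],
)

```text
t: 6.52
tool_pos: [0.4392, 0.1039, 0.0303]
orientation: [0.534, 0.464, 0.534, -0.464]
force: [0.2, 0.2, -1.0]
gripper_width: 0.0358
```

```bash
python3 plan.py 439.5 103.5 30.2 8
```

```text
t 6.53 pos [0.4392 0.1039 0.0303] jawyaw 8.0 w 0.0358 F [ 0.2  0.2 -1. ] j6 -0.17 toolx [ 0. -0. -1.]
-> tx 0.0002 ty 0.0004 tz 0.0009 roll 0.0001 (dyaw -0.0)
```

Emit:
play_rows(
  commands=[
    {"tx": 0.001,"ty": 0,"tz": 0,"roll": 0,"fingers": 30},
    {"tx": 0.002,"ty": 0,"tz": 0,"roll": 0,"fingers": 30},
    {"tx": 0.002,"ty": 0,"tz": 0,"roll": 0,"fingers": 30},
  ],
)

```text
t: 6.9
tool_pos: [0.4393, 0.1039, 0.0301]
orientation: [0.534, 0.464, 0.534, -0.464]
force: [-4.6, -1.1, 12.7]
gripper_width: 0.0362
```

Emit:
play_rows(
  commands=[
    {"tx": 0,"ty": 0,"tz": 0,"roll": 0,"fingers": 50},
    {"tx": 0,"ty": 0,"tz": 0,"roll": 0,"fingers": 65},
    {"tx": 0,"ty": 0,"tz": 0,"roll": 0,"fingers": 65},
  ],
)

```text
t: 7.28
tool_pos: [0.4392, 0.1039, 0.0292]
orientation: [0.534, 0.464, 0.534, -0.464]
force: [-0.7, 0.3, 0.6]
gripper_width: 0.0555
```

Emit:
play_rows(
  commands=[
    {"tx": -0.02,"ty": 0,"tz": 0,"roll": 0,"fingers": 65},
    {"tx": -0.06,"ty": 0,"tz": 0,"roll": 0,"fingers": 65},
    {"tx": -0.11,"ty": 0,"tz": 0,"roll": 0,"fingers": 65},
    {"tx": -0.16,"ty": 0,"tz": 0,"roll": 0,"fingers": 55},
    {"tx": -0.2,"ty": 0,"tz": 0,"roll": 0,"fingers": 45},
  ],
)

```text
t: 7.9
tool_pos: [0.4394, 0.1039, 0.1309]
orientation: [0.534, 0.464, 0.533, -0.464]
force: [1.0, -0.2, -0.4]
gripper_width: 0.0383
```

```bash
python3 plan.py 605 106 130 -1.5; bash look.sh w6
python3 - <<'E'
from meas import *
s=pickle.load(open('wrist.pkl','rb'))
print(solid(s,(256,220),30,.018,.027))
E
```

```text
t 7.9 pos [0.4394 0.1039 0.1309] jawyaw 8.0 w 0.0383 F [ 1.  -0.2 -0.4] j6 -0.17 toolx [ 0.0013 -0.     -1.    ]
-> tx 0.0023 ty 0.3286 tz 0.0422 roll 0.0265 (dyaw -9.5)
((439.6, 106.4, 69.3, 37.3, 8.0), 4559)
```

View pics/w6.png

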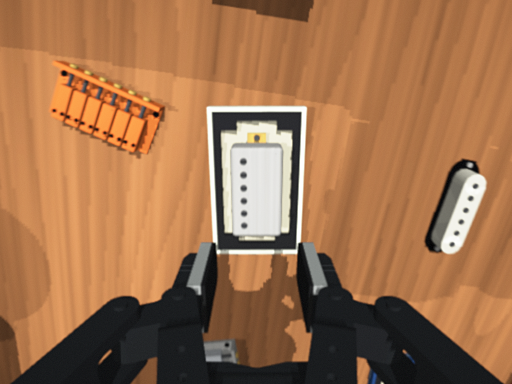

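Emit:
play_rows(
  commands=[
    {"tx": 0,"ty": 0.05,"tz": 0.01,"roll": 0.005,"fingers": 45},
    {"tx": 0,"ty": 0.13,"tz": 0.02,"roll": 0.01,"fingers": 45},
    {"tx": 0,"ty": 0.21,"tz": 0.03,"roll": 0.015,"fingers": 45},
    {"tx": 0,"ty": 0.28,"tz": 0.037,"roll": 0.02,"fingers": 45},
    {"tx": 0,"ty": 0.328,"tz": 0.042,"roll": 0.026,"fingers": 45},
  ],
)

```text
t: 8.57
tool_pos: [0.6056, 0.106, 0.1289]
orientation: [-0.494, -0.506, -0.494, 0.506]
force: [-1.3, 0.3, 0.7]
gripper_width: 0.0384
```

```bash
bash look.sh w7
python3 - <<'E'
from meas import *
s=pickle.load(open('wrist.pkl','rb'))
px=proj(s,[[.6056,.106,.02]])[0].astype(int); print(px)
print(solid(s,tuple(px),8,.012,.02))
im=cv2.cvtColor(s['pixels'],cv2.COLOR_BGR2HSV)
m=((im[...,1]<60)&(im[...,2]>140)).astype(np.uint8); m=cv2.morphologyEx(m,3,np.ones((7,7)))
n,l,st,c=cv2.connectedComponentsWithStats(m); k=l[px[1],px[0]]; print(st[k])
c=np.argwhere(l==k)[:,::-1]; print(rect(cast(s,c,.02)[:,:2]))
E
python3 plan.py 605 106 25 -1.5
```

```text
[255 192]
((606.3, 108.4, 68.9, 17.3, -2.0), 1963)
[ 245  135   28   98 2330]
(607.8, 111.2, 76.2, 20.1, -2.0)
t 8.62 pos [0.6074 0.1058 0.1289] jawyaw -1.5 w 0.0383 F [ 0.4 -1.8 -0.5] j6 0.01 toolx [ 0.0015  0.     -1.    ]
-> tx 0.2078 ty -0.0051 tz -0.0003 roll -0.0001 (dyaw 0.0)
```

View pics/w7.png

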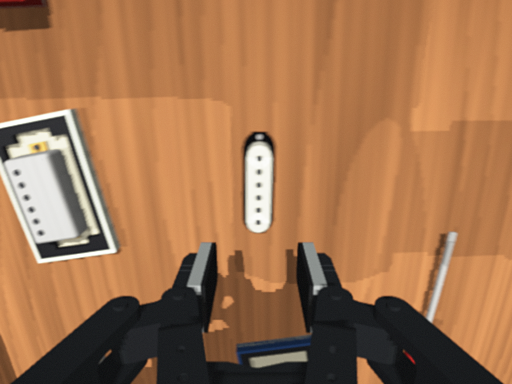

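Emit:
play_rows(
  commands=[
    {"tx": 0.05,"ty": -0.001,"tz": -0.003,"roll": 0.001,"fingers": 45},
    {"tx": 0.11,"ty": -0.001,"tz": -0.005,"roll": 0.001,"fingers": 45},
    {"tx": 0.16,"ty": -0.001,"tz": -0.005,"roll": 0.001,"fingers": 45},
    {"tx": 0.195,"ty": -0.001,"tz": -0.005,"roll": 0.001,"fingers": 45},
    {"tx": 0.213,"ty": -0.001,"tz": -0.005,"roll": 0.001,"fingers": 45},
  ],
)

```text
t: 9.25
tool_pos: [0.6038, 0.1085, 0.0221]
orientation: [-0.492, -0.507, -0.493, 0.507]
force: [1.0, -0.2, -0.0]
gripper_width: 0.0385
```

Emit:
play_rows(
  commands=[
    {"tx": 0,"ty": 0,"tz": 0,"roll": 0,"fingers": 45},
    {"tx": 0,"ty": 0,"tz": 0,"roll": 0,"fingers": 25},
    {"tx": 0,"ty": 0,"tz": 0,"roll": 0,"fingers": 10},
    {"tx": 0,"ty": 0,"tz": 0,"roll": 0,"fingers": 10},
    {"tx": 0,"ty": 0,"tz": 0,"roll": 0,"fingers": 10},
  ],
)

```text
t: 9.88
tool_pos: [0.6047, 0.1086, 0.024]
orientation: [0.493, 0.508, 0.492, -0.507]
force: [-1.4, -0.2, 5.1]
gripper_width: 0.016
```

```bash
bash look.sh w8;python3 plan.py 450.5 -331.2 95 5.2
```

```text
t 9.93 pos [0.6047 0.1085 0.024 ] jawyaw -1.7 w 0.0163 F [-0.7 -0.3  5.7] j6 0.02 toolx [ 0.002 -0.    -1.   ]
-> tx -0.1427 ty -0.2820 tz 0.8882 roll -0.0191 (dyaw 6.9)
```

View pics/w8.png

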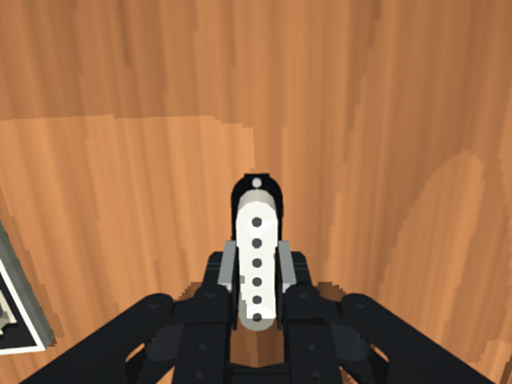

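Emit:
play_rows(
  commands=[
    {"tx": -0.01,"ty": 0,"tz": 0,"roll": 0,"fingers": 10},
    {"tx": -0.03,"ty": 0,"tz": 0,"roll": 0,"fingers": 10},
    {"tx": -0.07,"ty": 0,"tz": 0,"roll": 0,"fingers": 10},
    {"tx": -0.11,"ty": 0,"tz": 0,"roll": 0,"fingers": 10},
    {"tx": -0.145,"ty": 0,"tz": 0,"roll": 0,"fingers": 10},
  ],
)

```text
t: 10.55
tool_pos: [0.6042, 0.1086, 0.0966]
orientation: [0.493, 0.507, 0.492, -0.507]
force: [0.2, -0.2, -0.0]
gripper_width: 0.0162
```

Emit:
play_rows(
  commands=[
    {"tx": 0,"ty": -0.02,"tz": 0.06,"roll": 0,"fingers": 10},
    {"tx": 0,"ty": -0.05,"tz": 0.15,"roll": 0,"fingers": 10},
    {"tx": 0,"ty": -0.08,"tz": 0.25,"roll": 0,"fingers": 10},
    {"tx": 0,"ty": -0.11,"tz": 0.35,"roll": 0,"fingers": 10},
    {"tx": 0,"ty": -0.14,"tz": 0.44,"roll": 0,"fingers": 10},
  ],
)

```text
t: 11.18
tool_pos: [0.527, -0.1109, 0.0959]
orientation: [0.493, 0.507, 0.492, -0.507]
force: [1.3, -1.4, -0.9]
gripper_width: 0.0161
```

Emit:
play_rows(
  commands=[
    {"tx": 0,"ty": -0.03,"tz": 0.1,"roll": -0.004,"fingers": 10},
    {"tx": 0,"ty": -0.06,"tz": 0.2,"roll": -0.008,"fingers": 10},
    {"tx": 0,"ty": -0.095,"tz": 0.3,"roll": -0.012,"fingers": 10},
    {"tx": 0,"ty": -0.125,"tz": 0.39,"roll": -0.016,"fingers": 10},
    {"tx": 0,"ty": -0.142,"tz": 0.448,"roll": -0.019,"fingers": 10},
  ],
)

```text
t: 11.8
tool_pos: [0.4491, -0.3331, 0.0958]
orientation: [0.522, 0.477, 0.522, -0.477]
force: [-0.8, -0.6, 0.2]
gripper_width: 0.0161
```

```bash
bash look.sh w9;python3 plan.py 450.5 -331.2 34 5.2
```

```text
t 11.85 pos [ 0.4484 -0.3358  0.0959] jawyaw 5.0 w 0.0159 F [-2.5 -2.3 -0. ] j6 -0.94 toolx [ 5.0e-04 -2.1e-03 -1.0e+00]
-> tx 0.1238 ty 0.0050 tz -0.0090 roll -0.0004 (dyaw 0.2)
```

View pics/w9.png

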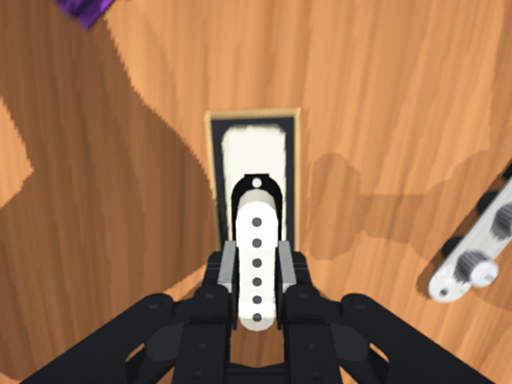

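Emit:
play_rows(
  commands=[
    {"tx": 0.03,"ty": 0.002,"tz": -0.004,"roll": 0,"fingers": 10},
    {"tx": 0.065,"ty": 0.003,"tz": -0.005,"roll": 0,"fingers": 10},
    {"tx": 0.095,"ty": 0.003,"tz": -0.005,"roll": 0,"fingers": 10},
    {"tx": 0.115,"ty": 0.003,"tz": -0.005,"roll": 0,"fingers": 10},
    {"tx": 0.12,"ty": 0.003,"tz": -0.005,"roll": 0,"fingers": 10},
  ],
)

```text
t: 12.48
tool_pos: [0.4512, -0.3281, 0.0345]
orientation: [0.522, 0.477, 0.522, -0.477]
force: [0.2, -0.0, -0.1]
gripper_width: 0.0162
```

```bash
bash look.sh w10;python3 plan.py 450.5 -331.2 29 5.2
```

```text
t 12.53 pos [ 0.4513 -0.3282  0.0348] jawyaw 5.2 w 0.0162 F [-0.1  0.1 -0.3] j6 -0.93 toolx [-4.e-04  4.e-04 -1.e+00]
-> tx 0.0115 ty -0.0021 tz 0.0057 roll -0.0001 (dyaw 0.0)
```

View pics/w10.png

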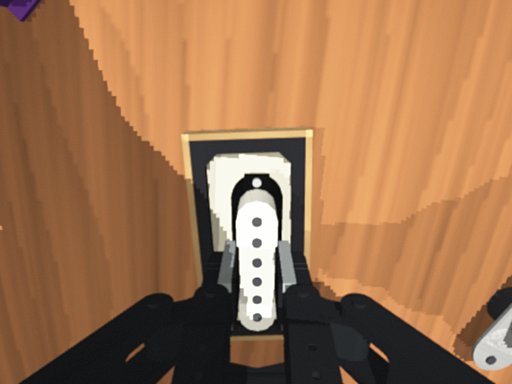

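Run:
```python
from h import *
s=pickle.load(open('wrist.pkl','rb'))
print('tip',cast(s,(257,174),.0125)[0],'base L/R',cast(s,[(232,205),(282,205)],.0125).mean(0))
print('rimfar',cast(s,(250,131),.010)[0],'rimnear',cast(s,(257,338),.010)[0],'cutfar',cast(s,(250,152),.0075)[0])
print('rim L/R row205',cast(s,[(197.5,205),(308,205)],.010), 'cut L/R',cast(s,[(210,205),(291,205)],.0075))
```

```text
tip [ 0.44843576 -0.28797423  0.0125    ] base L/R [ 0.44984897 -0.30345901  0.0125    ]
rimfar [ 0.44348025 -0.26868606  0.01      ] rimnear [ 0.45745491 -0.38675216  0.01      ] cutfar [ 0.44430509 -0.27897398  0.0075    ]
rim L/R row205 [[ 0.42088345 -0.30710554  0.01      ]
 [ 0.47484067 -0.3021998   0.01      ]] cut L/R [[ 0.42672244 -0.30757059  0.0075    ]
 [ 0.46689258 -0.30391663  0.0075    ]]
```

Emit:
play_rows(
  commands=[
    {"tx": 0,"ty": -0.003,"tz": -0.003,"roll": 0,"fingers": 10},
    {"tx": 0,"ty": -0.006,"tz": -0.004,"roll": 0,"fingers": 10},
    {"tx": 0.005,"ty": -0.006,"tz": -0.004,"roll": 0,"fingers": 10},
    {"tx": 0.01,"ty": -0.006,"tz": -0.004,"roll": 0,"fingers": 10},
    {"tx": 0.012,"ty": -0.006,"tz": -0.004,"roll": 0,"fingers": 10},
  ],
)

```text
t: 13.15
tool_pos: [0.4481, -0.3267, 0.0291]
orientation: [0.522, 0.477, 0.522, -0.477]
force: [-0.7, 0.2, 0.4]
gripper_width: 0.0159
```

Emit:
play_rows(
  commands=[
    {"tx": 0.001,"ty": 0,"tz": 0,"roll": 0,"fingers": 10},
    {"tx": 0.001,"ty": 0,"tz": 0,"roll": 0,"fingers": 10},
  ],
)

```text
t: 13.4
tool_pos: [0.4481, -0.3267, 0.0289]
orientation: [0.522, 0.477, 0.522, -0.477]
force: [-1.1, 0.2, 2.8]
gripper_width: 0.0159
```

```bash
bash look.sh w11;python3 plan.py 450.5 -331.2 29 5.2
```

```text
t 13.45 pos [ 0.4481 -0.3268  0.029 ] jawyaw 5.1 w 0.0161 F [-1.6  1.8  2.9] j6 -0.93 toolx [-0. -0. -1.]
-> tx -0.0000 ty 0.0039 tz 0.0093 roll -0.0002 (dyaw 0.1)
```

View pics/w11.png

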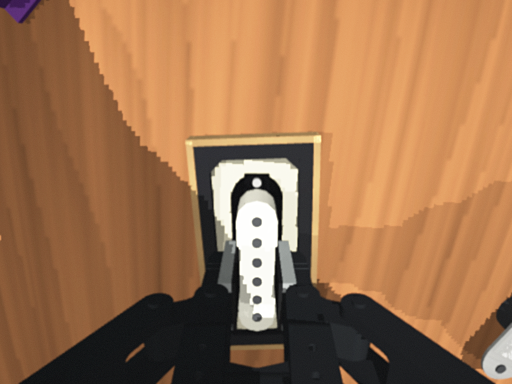

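Emit:
play_rows(
  commands=[
    {"tx": 0,"ty": 0,"tz": 0,"roll": 0,"fingers": 30},
    {"tx": 0,"ty": 0,"tz": 0,"roll": 0,"fingers": 40},
    {"tx": 0,"ty": 0,"tz": 0,"roll": 0,"fingers": 40},
  ],
)

```text
t: 13.82
tool_pos: [0.4481, -0.3268, 0.0287]
orientation: [0.522, 0.477, 0.522, -0.477]
force: [-0.1, -0.3, -0.3]
gripper_width: 0.0343
```

Emit:
play_rows(
  commands=[
    {"tx": -0.02,"ty": 0,"tz": 0,"roll": 0,"fingers": 40},
    {"tx": -0.06,"ty": 0,"tz": 0,"roll": 0,"fingers": 40},
    {"tx": -0.11,"ty": 0,"tz": 0,"roll": 0,"fingers": 50},
    {"tx": -0.16,"ty": 0,"tz": 0,"roll": 0,"fingers": 65},
    {"tx": -0.2,"ty": 0,"tz": 0,"roll": 0,"fingers": 65},
  ],
)

```text
t: 14.45
tool_pos: [0.4483, -0.3269, 0.1306]
orientation: [0.523, 0.477, 0.521, -0.477]
force: [0.3, 0.1, -0.2]
gripper_width: 0.0552
```

```bash
bash look.sh w12;python3 plan.py 433.2 -102 130 15
python3 - <<'E'
from meas import *
s=pickle.load(open('wrist.pkl','rb'))
print(solid(s,(256,220),30,.018,.025))
E
```

```text
t 14.5 pos [ 0.449  -0.3276  0.133 ] jawyaw 5.2 w 0.0555 F [ 1.3 -0.8  3.1] j6 -0.93 toolx [ 0.0036 -0.004  -1.    ]
-> tx 0.0040 ty 0.0090 tz -0.4523 roll -0.0274 (dyaw 9.8)
((448.7, -327.0, 69.4, 17.7, 5.8), 2026)
```

View pics/w12.png

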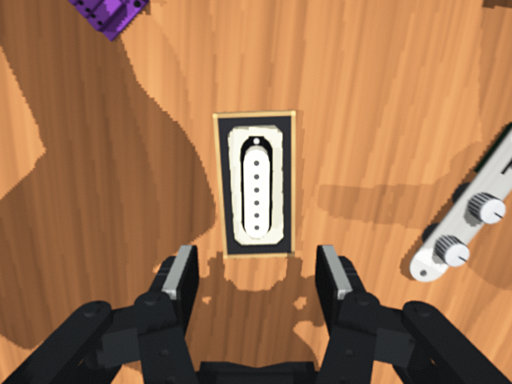

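Single-coil lies cleanly in the brown cut-out (centre pixel 257,192), clear on all sides. On to the bridge (steel, not orange/purple).

Emit:
play_rows(
  commands=[
    {"tx": 0,"ty": 0,"tz": -0.06,"roll": -0.004,"fingers": 65},
    {"tx": 0,"ty": 0.003,"tz": -0.16,"roll": -0.01,"fingers": 65},
    {"tx": 0,"ty": 0.005,"tz": -0.27,"roll": -0.016,"fingers": 65},
    {"tx": 0,"ty": 0.008,"tz": -0.37,"roll": -0.022,"fingers": 65},
    {"tx": 0,"ty": 0.009,"tz": -0.45,"roll": -0.027,"fingers": 65},
  ],
)

```text
t: 15.12
tool_pos: [0.4321, -0.1005, 0.129]
orientation: [0.561, 0.431, 0.561, -0.431]
force: [0.6, -0.4, 0.4]
gripper_width: 0.0556
```

Emit:
play_rows(
  commands=[
    {"tx": 0,"ty": 0,"tz": 0,"roll": 0,"fingers": 65},
    {"tx": 0,"ty": 0,"tz": 0,"roll": 0,"fingers": 65},
  ],
)

```text
t: 15.38
tool_pos: [0.4327, -0.1028, 0.129]
orientation: [0.561, 0.431, 0.56, -0.431]
force: [0.0, -0.1, 0.2]
gripper_width: 0.0555
```

```bash
bash look.sh w13
python3 - <<'E'
from meas import *
s=pickle.load(open('wrist.pkl','rb'))
px=proj(s,[[.433,-.100,.01]])[0].astype(int); print(px)
for z0,zt in ((.006,.013),(.009,.013)): print(solid(s,tuple(px),12,z0,zt))
E
python3 plan.py 433.2 -102 60 15
```

```text
[256 184]
((432.8, -100.2, 80.1, 41.5, 15.1), 3729)
((432.8, -100.2, 80.1, 41.5, 15.1), 3537)
t 15.43 pos [ 0.4327 -0.1031  0.1289] jawyaw 14.8 w 0.0556 F [-0.8  0.3  0.3] j6 -0.76 toolx [ 5.e-04 -5.e-04 -1.e+00]
-> tx 0.1378 ty 0.0015 tz -0.0019 roll -0.0005 (dyaw 0.2)
```

View pics/w13.png

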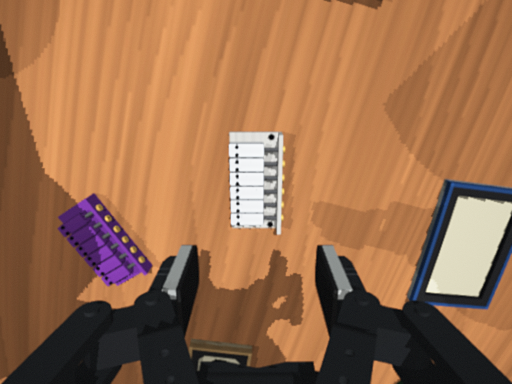

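Emit:
play_rows(
  commands=[
    {"tx": 0.05,"ty": 0.001,"tz": -0.003,"roll": -0.0005,"fingers": 65},
    {"tx": 0.11,"ty": 0.002,"tz": -0.006,"roll": -0.001,"fingers": 65},
    {"tx": 0.16,"ty": 0.002,"tz": -0.006,"roll": -0.001,"fingers": 65},
    {"tx": 0.2,"ty": 0.002,"tz": -0.006,"roll": -0.001,"fingers": 65},
    {"tx": 0.219,"ty": 0.002,"tz": -0.006,"roll": -0.001,"fingers": 65},
  ],
)

```text
t: 16.05
tool_pos: [0.4324, -0.0998, 0.0184]
orientation: [0.561, 0.43, 0.562, -0.43]
force: [0.4, -0.4, -0.5]
gripper_width: 0.0553
```

Emit:
play_rows(
  commands=[
    {"tx": 0,"ty": 0,"tz": 0,"roll": 0,"fingers": 65},
    {"tx": 0,"ty": 0,"tz": 0,"roll": 0,"fingers": 50},
    {"tx": 0,"ty": 0,"tz": 0,"roll": 0,"fingers": 35},
    {"tx": 0,"ty": 0,"tz": 0,"roll": 0,"fingers": 35},
    {"tx": 0,"ty": 0,"tz": 0,"roll": 0,"fingers": 35},
  ],
)

```text
t: 16.68
tool_pos: [0.4329, -0.0994, 0.0203]
orientation: [0.562, 0.429, 0.561, -0.429]
force: [-3.6, -0.7, 6.9]
gripper_width: 0.038
```

```bash
bash look.sh w14;python3 plan.py 627.6 -113.4 90 7.8
```

```text
t 16.73 pos [ 0.4329 -0.0994  0.0203] jawyaw 15.2 w 0.0377 F [-2.9 -1.1  7. ] j6 -0.76 toolx [ 1.1e-03 -9.0e-04 -1.0e+00]
-> tx -0.1389 ty 0.3684 tz 0.1295 roll 0.0207 (dyaw -7.4)
```

View pics/w14.png

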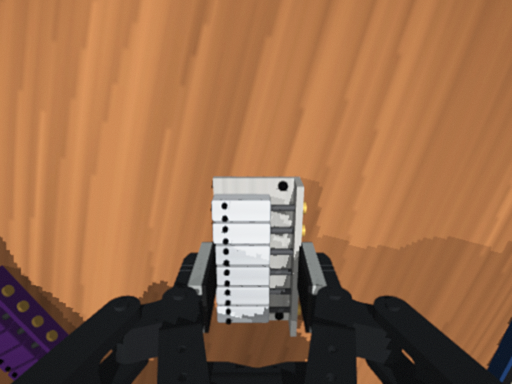

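Emit:
play_rows(
  commands=[
    {"tx": -0.01,"ty": 0,"tz": 0,"roll": 0,"fingers": 35},
    {"tx": -0.03,"ty": 0,"tz": 0,"roll": 0,"fingers": 35},
    {"tx": -0.07,"ty": 0,"tz": 0,"roll": 0,"fingers": 35},
    {"tx": -0.11,"ty": 0,"tz": 0,"roll": 0,"fingers": 35},
    {"tx": -0.14,"ty": 0,"tz": 0,"roll": 0,"fingers": 35},
  ],
)

```text
t: 17.35
tool_pos: [0.4328, -0.0991, 0.0907]
orientation: [0.562, 0.429, 0.561, -0.429]
force: [0.8, 0.9, -3.7]
gripper_width: 0.0377
```

Emit:
play_rows(
  commands=[
    {"tx": 0,"ty": 0.05,"tz": 0.02,"roll": 0.003,"fingers": 35},
    {"tx": 0,"ty": 0.13,"tz": 0.045,"roll": 0.008,"fingers": 35},
    {"tx": 0,"ty": 0.22,"tz": 0.08,"roll": 0.013,"fingers": 35},
    {"tx": 0,"ty": 0.31,"tz": 0.11,"roll": 0.018,"fingers": 35},
    {"tx": 0,"ty": 0.368,"tz": 0.13,"roll": 0.021,"fingers": 35},
  ],
)

```text
t: 17.98
tool_pos: [0.6288, -0.1134, 0.0897]
orientation: [0.532, 0.466, 0.532, -0.465]
force: [-0.6, -0.6, -3.0]
gripper_width: 0.0376
```

Emit:
play_rows(
  commands=[
    {"tx": 0.02,"ty": 0,"tz": 0,"roll": 0,"fingers": 35},
    {"tx": 0.06,"ty": 0,"tz": 0,"roll": 0,"fingers": 35},
    {"tx": 0.09,"ty": 0,"tz": 0,"roll": 0,"fingers": 35},
    {"tx": 0.11,"ty": 0,"tz": 0,"roll": 0,"fingers": 35},
    {"tx": 0.11,"ty": 0,"tz": 0,"roll": 0,"fingers": 35},
  ],
)

```text
t: 18.6
tool_pos: [0.6268, -0.1134, 0.0338]
orientation: [0.532, 0.465, 0.533, -0.466]
force: [0.5, -0.6, -2.4]
gripper_width: 0.0378
```

```bash
bash look.sh w15;python3 plan.py 627.6 -113.4 25.3 7.8
```

```text
t 18.65 pos [ 0.6272 -0.1136  0.0345] jawyaw 7.7 w 0.0376 F [-0.2 -0.3 -1.8] j6 -0.5 toolx [ 0. -0. -1.]
-> tx 0.0184 ty 0.0008 tz -0.0002 roll -0.0004 (dyaw 0.1)
```

View pics/w15.png

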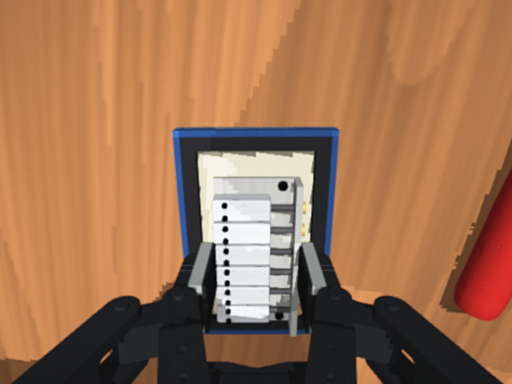

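Run:
```python
from h import *
s=pickle.load(open('wrist.pkl','rb'))
b=.0145
print('plate far',cast(s,(252,178),b+.002)[0],'wall L/R',cast(s,[(213,190)],b+.003)[0],cast(s,[(301,185)],b+.015)[0])
print('rimfar',cast(s,(256,128.5),.010)[0],'rimnear',cast(s,(256,333),.010)[0],'cutfar',cast(s,(256,151),.0075)[0])
print('rim L/R',cast(s,[(177,170),(335,170)],.010),'cut LR',cast(s,[(197,170),(314,170)],.0075))
```

```text
plate far [ 0.62006948 -0.07430376  0.0165    ] wall L/R [ 0.60314359 -0.08205479  0.0175    ] [ 0.64032534 -0.07058694  0.0295    ]
rimfar [ 0.61900213 -0.05285469  0.01      ] rimnear [ 0.6344233 -0.1676055  0.01     ] cutfar [ 0.62045311 -0.06368606  0.0075    ]
rim L/R [[ 0.58466752 -0.07711053  0.01      ]
 [ 0.65850432 -0.06713399  0.01      ]] cut LR [[ 0.59369578 -0.07661818  0.0075    ]
 [ 0.64918759 -0.06912096  0.0075    ]]
```

Emit:
play_rows(
  commands=[
    {"tx": 0,"ty": 0,"tz": -0.004,"roll": 0,"fingers": 35},
    {"tx": 0.003,"ty": 0,"tz": -0.006,"roll": 0,"fingers": 35},
    {"tx": 0.01,"ty": 0,"tz": -0.006,"roll": 0,"fingers": 35},
    {"tx": 0.015,"ty": 0,"tz": -0.006,"roll": 0,"fingers": 35},
    {"tx": 0.018,"ty": 0,"tz": -0.006,"roll": 0,"fingers": 35},
  ],
)

```text
t: 19.27
tool_pos: [0.6268, -0.1105, 0.0254]
orientation: [0.532, 0.465, 0.532, -0.466]
force: [-5.3, 0.8, 6.4]
gripper_width: 0.0376
```

Emit:
play_rows(
  commands=[
    {"tx": 0.001,"ty": 0,"tz": 0,"roll": 0,"fingers": 35},
    {"tx": 0.002,"ty": 0,"tz": 0,"roll": 0,"fingers": 35},
  ],
)

```text
t: 19.52
tool_pos: [0.6268, -0.1105, 0.0254]
orientation: [0.532, 0.465, 0.532, -0.465]
force: [-6.4, 2.0, 11.3]
gripper_width: 0.0376
```

```bash
bash look.sh w16;python3 plan.py 627.6 -110 25.3 7.8
```

```text
t 19.57 pos [ 0.6268 -0.1105  0.0254] jawyaw 7.7 w 0.0379 F [-5.8  2.1  8.5] j6 -0.49 toolx [-2.e-04 -1.e-04 -1.e+00]
-> tx 0.0002 ty 0.0017 tz -0.0008 roll -0.0004 (dyaw 0.1)
```

View pics/w16.png

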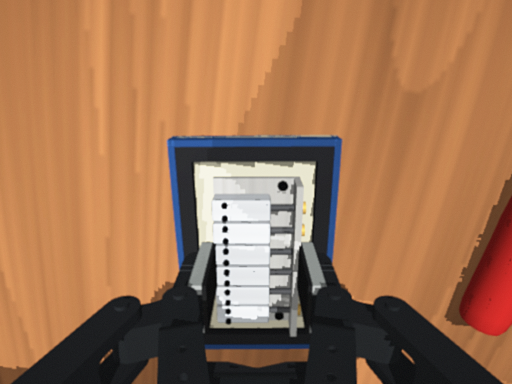

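Emit:
play_rows(
  commands=[
    {"tx": 0,"ty": 0,"tz": 0,"roll": 0,"fingers": 50},
    {"tx": 0,"ty": 0,"tz": 0,"roll": 0,"fingers": 62},
    {"tx": 0,"ty": 0,"tz": 0,"roll": 0,"fingers": 62},
  ],
)

```text
t: 19.95
tool_pos: [0.6269, -0.1106, 0.0242]
orientation: [0.532, 0.466, 0.532, -0.465]
force: [-0.7, -0.5, -0.3]
gripper_width: 0.0531
```

Emit:
play_rows(
  commands=[
    {"tx": -0.02,"ty": 0,"tz": 0,"roll": 0,"fingers": 62},
    {"tx": -0.06,"ty": 0,"tz": 0,"roll": 0,"fingers": 62},
    {"tx": -0.12,"ty": 0,"tz": 0,"roll": 0,"fingers": 62},
    {"tx": -0.18,"ty": 0,"tz": 0,"roll": 0,"fingers": 55},
    {"tx": -0.22,"ty": 0,"tz": 0,"roll": 0,"fingers": 48},
  ],
)

```text
t: 20.58
tool_pos: [0.6274, -0.1107, 0.1376]
orientation: [0.533, 0.466, 0.531, -0.465]
force: [0.5, -0.6, -1.4]
gripper_width: 0.041
```

```bash
bash look.sh w17;python3 plan.py 626 -323 140 -24
python3 - <<'E'
from meas import *
s=pickle.load(open('wrist.pkl','rb'))
print(solid(s,(256,200),25,.012,.018))
E
```

```text
t 20.62 pos [ 0.6282 -0.111   0.14  ] jawyaw 7.7 w 0.041 F [0.5 0.7 2.2] j6 -0.49 toolx [ 0.0066 -0.0025 -1.    ]
-> tx 0.0011 ty -0.0611 tz 0.4197 roll 0.0880 (dyaw -31.7)
((628.5, -110.9, 80.0, 41.5, 7.7), 3576)
```

View pics/w17.png

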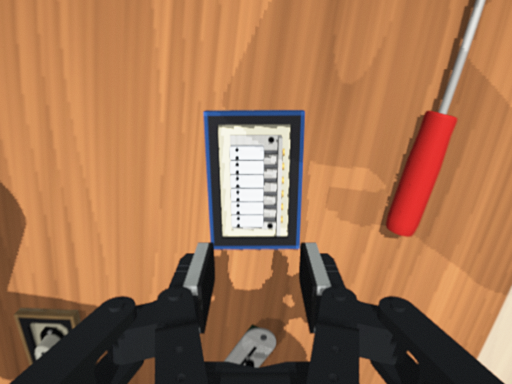

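Emit:
play_rows(
  commands=[
    {"tx": 0,"ty": -0.008,"tz": 0.06,"roll": 0.015,"fingers": 48},
    {"tx": 0,"ty": -0.022,"tz": 0.15,"roll": 0.035,"fingers": 48},
    {"tx": 0,"ty": -0.037,"tz": 0.25,"roll": 0.055,"fingers": 48},
    {"tx": 0,"ty": -0.05,"tz": 0.35,"roll": 0.074,"fingers": 48},
    {"tx": 0,"ty": -0.061,"tz": 0.42,"roll": 0.088,"fingers": 48},
  ],
)

```text
t: 21.25
tool_pos: [0.6242, -0.325, 0.135]
orientation: [0.384, 0.594, 0.383, -0.594]
force: [0.7, 0.2, -0.2]
gripper_width: 0.0412
```

Emit:
play_rows(
  commands=[
    {"tx": 0,"ty": 0,"tz": 0,"roll": 0,"fingers": 48},
    {"tx": 0,"ty": 0,"tz": 0,"roll": 0,"fingers": 48},
  ],
)

```text
t: 21.5
tool_pos: [0.6247, -0.3219, 0.1346]
orientation: [0.385, 0.593, 0.385, -0.593]
force: [0.0, 0.3, 0.6]
gripper_width: 0.0407
```

```bash
bash look.sh w18
python3 - <<'E'
from meas import *
s=pickle.load(open('wrist.pkl','rb'))
px=proj(s,[[.626,-.323,.036]])[0].astype(int); print(px)
print('plate',solid(s,tuple(px),12,.010,.018),'knobs',solid(s,tuple(px),8,.028,.036))
E
python3 plan.py 626 -323 60 -24
```

```text
[258 198]
plate ((625.2, -320.9, 158.3, 32.0, -23.9), 7841) knobs ((625.8, -319.3, 20.7, 20.0, 19.9), 623)
t 21.55 pos [ 0.6249 -0.3215  0.1347] jawyaw -23.9 w 0.0409 F [0.1 0.1 0. ] j6 -0.22 toolx [ 2.e-04  2.e-04 -1.e+00]
-> tx 0.1494 ty 0.0032 tz 0.0018 roll 0.0002 (dyaw -0.1)
```

View pics/w18.png

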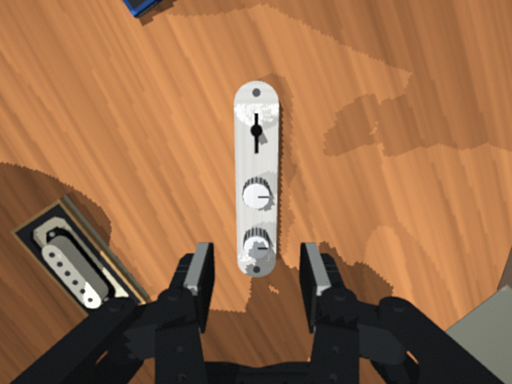

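Emit:
play_rows(
  commands=[
    {"tx": 0.05,"ty": 0,"tz": -0.002,"roll": 0,"fingers": 48},
    {"tx": 0.1,"ty": 0,"tz": -0.003,"roll": 0,"fingers": 48},
    {"tx": 0.15,"ty": 0,"tz": -0.003,"roll": 0,"fingers": 48},
    {"tx": 0.185,"ty": 0,"tz": -0.003,"roll": 0,"fingers": 48},
    {"tx": 0.2,"ty": 0,"tz": -0.003,"roll": 0,"fingers": 48},
  ],
)

```text
t: 22.18
tool_pos: [0.6253, -0.3205, 0.0336]
orientation: [-0.385, -0.593, -0.386, 0.593]
force: [-0.5, -0.1, -0.3]
gripper_width: 0.0412
```

Emit:
play_rows(
  commands=[
    {"tx": 0,"ty": 0,"tz": 0,"roll": 0,"fingers": 48},
    {"tx": 0,"ty": 0,"tz": 0,"roll": 0,"fingers": 30},
    {"tx": 0,"ty": 0,"tz": 0,"roll": 0,"fingers": 10},
    {"tx": 0,"ty": 0,"tz": 0,"roll": 0,"fingers": 10},
    {"tx": 0,"ty": 0,"tz": 0,"roll": 0,"fingers": 10},
  ],
)

```text
t: 22.8
tool_pos: [0.6256, -0.3216, 0.0355]
orientation: [0.386, 0.593, 0.384, -0.593]
force: [-0.9, 0.5, 5.8]
gripper_width: 0.0174
```

```bash
bash look.sh w19;python3 plan.py 626 -323 125 -24;python3 plan.py 430 340 125 -2.6
```

```text
t 22.85 pos [ 0.6256 -0.3216  0.0355] jawyaw -24.0 w 0.0176 F [-1.5  1.   6.3] j6 -0.22 toolx [ 0.0013 -0.001  -1.    ]
-> tx -0.1790 ty 0.0021 tz 0.0023 roll -0.0000 (dyaw 0.0)
t 22.85 pos [ 0.6256 -0.3216  0.0355] jawyaw -24.0 w 0.0176 F [-1.5  1.   6.3] j6 -0.22 toolx [ 0.0013 -0.001  -1.    ]
-> tx -0.1809 ty -0.8956 tz -1.0494 roll -0.0595 (dyaw 21.4)
```

View pics/w19.png

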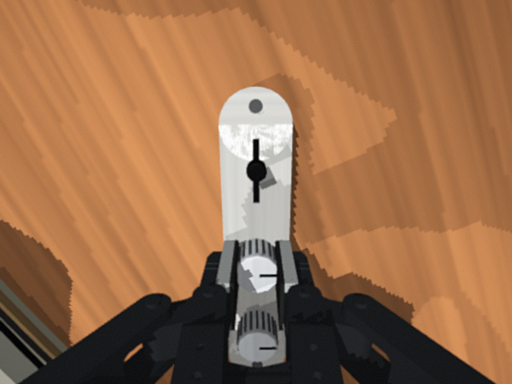

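Emit:
play_rows(
  commands=[
    {"tx": -0.008,"ty": 0,"tz": 0,"roll": 0,"fingers": 10},
    {"tx": -0.03,"ty": 0,"tz": 0,"roll": 0,"fingers": 10},
    {"tx": -0.07,"ty": 0,"tz": 0,"roll": 0,"fingers": 10},
    {"tx": -0.12,"ty": 0,"tz": 0,"roll": 0,"fingers": 10},
    {"tx": -0.165,"ty": 0,"tz": 0,"roll": 0,"fingers": 10},
  ],
)

```text
t: 23.48
tool_pos: [0.6255, -0.3215, 0.1193]
orientation: [0.386, 0.593, 0.384, -0.593]
force: [-0.0, 0.3, -1.1]
gripper_width: 0.0172
```

```bash
bash look.sh w20;python3 plan.py 430 340 125 -2.6
```

```text
t 23.52 pos [ 0.6264 -0.3222  0.1228] jawyaw -24.0 w 0.0173 F [1.5 0.5 2.4] j6 -0.22 toolx [ 0.0054 -0.0041 -1.    ]
-> tx -0.0120 ty -0.8977 tz -1.0499 roll -0.0595 (dyaw 21.4)
```

View pics/w20.png

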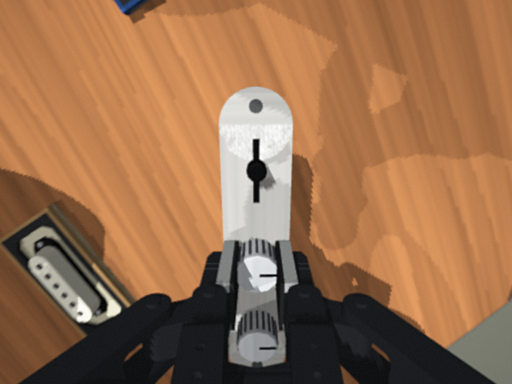

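Held level, unchanged in the hand. Transport.

Emit:
play_rows(
  commands=[
    {"tx": 0,"ty": -0.015,"tz": -0.018,"roll": 0,"fingers": 10},
    {"tx": 0,"ty": -0.045,"tz": -0.053,"roll": 0,"fingers": 10},
    {"tx": 0,"ty": -0.085,"tz": -0.1,"roll": 0,"fingers": 10},
    {"tx": 0,"ty": -0.13,"tz": -0.152,"roll": 0,"fingers": 10},
    {"tx": 0,"ty": -0.18,"tz": -0.21,"roll": 0,"fingers": 10},
  ],
)

```text
t: 24.15
tool_pos: [0.5846, -0.1869, 0.1158]
orientation: [-0.384, -0.593, -0.386, 0.593]
force: [-0.0, 0.2, -2.0]
gripper_width: 0.0177
```

Emit:
play_rows(
  commands=[
    {"tx": 0,"ty": -0.054,"tz": -0.063,"roll": 0,"fingers": 10},
    {"tx": 0,"ty": -0.108,"tz": -0.126,"roll": 0,"fingers": 10},
    {"tx": 0,"ty": -0.162,"tz": -0.189,"roll": 0,"fingers": 10},
    {"tx": 0,"ty": -0.216,"tz": -0.252,"roll": 0,"fingers": 10},
    {"tx": 0,"ty": -0.27,"tz": -0.315,"roll": 0,"fingers": 10},
  ],
)

```text
t: 24.78
tool_pos: [0.5249, 0.0119, 0.116]
orientation: [-0.385, -0.593, -0.386, 0.593]
force: [-0.3, 0.4, -1.4]
gripper_width: 0.0172
```

Emit:
play_rows(
  commands=[
    {"tx": 0,"ty": -0.054,"tz": -0.063,"roll": -0.01,"fingers": 10},
    {"tx": 0,"ty": -0.108,"tz": -0.126,"roll": -0.02,"fingers": 10},
    {"tx": 0,"ty": -0.162,"tz": -0.189,"roll": -0.035,"fingers": 10},
    {"tx": 0,"ty": -0.216,"tz": -0.252,"roll": -0.05,"fingers": 10},
    {"tx": 0,"ty": -0.265,"tz": -0.31,"roll": -0.059,"fingers": 10},
  ],
)

```text
t: 25.4
tool_pos: [0.4667, 0.207, 0.1161]
orientation: [-0.488, -0.511, -0.489, 0.512]
force: [0.2, 0.8, -2.0]
gripper_width: 0.0171
```

```bash
python3 plan.py 430 340 125 -2.6
```

```text
t 25.4 pos [0.4667 0.207  0.1161] jawyaw -2.6 w 0.0171 F [ 0.2  0.8 -2. ] j6 0.23 toolx [-1.6e-03 -2.0e-04 -1.0e+00]
-> tx -0.0178 ty -0.0856 tz -0.2623 roll -0.0000 (dyaw 0.0)
```

Emit:
play_rows(
  commands=[
    {"tx": -0.005,"ty": -0.025,"tz": -0.075,"roll": 0,"fingers": 10},
    {"tx": -0.01,"ty": -0.05,"tz": -0.15,"roll": 0,"fingers": 10},
    {"tx": -0.01,"ty": -0.07,"tz": -0.21,"roll": 0,"fingers": 10},
    {"tx": -0.01,"ty": -0.08,"tz": -0.245,"roll": 0,"fingers": 10},
    {"tx": -0.01,"ty": -0.086,"tz": -0.26,"roll": 0,"fingers": 10},
  ],
)

```text
t: 26.02
tool_pos: [0.4313, 0.3378, 0.1213]
orientation: [-0.488, -0.511, -0.488, 0.512]
force: [0.5, 0.5, -1.7]
gripper_width: 0.0174
```

Emit:
play_rows(
  commands=[
    {"tx": 0.01,"ty": 0,"tz": 0,"roll": 0,"fingers": 10},
    {"tx": 0.04,"ty": 0,"tz": 0,"roll": 0,"fingers": 10},
    {"tx": 0.06,"ty": 0,"tz": 0,"roll": 0,"fingers": 10},
    {"tx": 0.06,"ty": 0,"tz": 0,"roll": 0,"fingers": 10},
  ],
)

```text
t: 26.52
tool_pos: [0.4316, 0.3368, 0.0906]
orientation: [-0.487, -0.511, -0.488, 0.513]
force: [-0.2, -0.6, -1.5]
gripper_width: 0.0176
```

```bash
bash look.sh w21;python3 plan.py 430 340 40.5 -2.6
```

```text
t 26.57 pos [0.4319 0.3371 0.0913] jawyaw -2.8 w 0.0174 F [ 1.  -0.5 -2.1] j6 0.5 toolx [-9.e-04 -4.e-04 -1.e+00]
-> tx 0.1017 ty -0.0040 tz -0.0056 roll -0.0006 (dyaw 0.2)
```

View pics/w21.png

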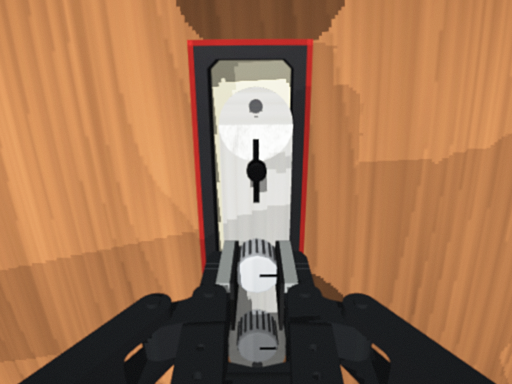

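Run:
```python
from h import *
s=pickle.load(open('wrist.pkl','rb'))
print('plate far',cast(s,(256,87),.0738)[0],'plate LR',cast(s,[(219,125),(293,125)],.0738))
print('rimfar',cast(s,(250,41),.024)[0],'rim LR',cast(s,[(195,125),(308.5,125)],.024),'cut LR',cast(s,[(207.5,90),(292,90)],.024),'cutfar',cast(s,(250,60),.024)[0])
```

```text
plate far [0.43582279 0.41623279 0.0738    ] plate LR [[0.41916688 0.40128013 0.0738    ]
 [0.45092772 0.39974048 0.0738    ]]
rimfar [0.43353935 0.43859141 0.024     ] rim LR [[0.39929974 0.39503573 0.024     ]
 [0.4648556  0.39183786 0.024     ]] cut LR [[0.40834871 0.41418285 0.024     ]
 [0.4556507  0.4118508  0.024     ]] cutfar [0.43301387 0.4288647  0.024     ]
```

Emit:
play_rows(
  commands=[
    {"tx": 0.005,"ty": -0.003,"tz": -0.004,"roll": 0,"fingers": 10},
    {"tx": 0.02,"ty": -0.0054,"tz": -0.0078,"roll": 0,"fingers": 10},
    {"tx": 0.04,"ty": -0.0054,"tz": -0.0078,"roll": 0,"fingers": 10},
    {"tx": 0.054,"ty": -0.0054,"tz": -0.0078,"roll": 0,"fingers": 10},
    {"tx": 0.054,"ty": -0.0054,"tz": -0.0078,"roll": 0,"fingers": 10},
  ],
)

```text
t: 27.2
tool_pos: [0.4292, 0.3413, 0.0641]
orientation: [-0.488, -0.512, -0.488, 0.512]
force: [0.5, -0.4, -1.9]
gripper_width: 0.0173
```

```bash
bash look.sh w22;python3 plan.py 429.2 341 40.5 -2.6
```

```text
t 27.25 pos [0.4294 0.3414 0.0646] jawyaw -2.8 w 0.0175 F [ 0.2 -0.4 -1.5] j6 0.51 toolx [-4.e-04 -2.e-04 -1.e+00]
-> tx 0.0481 ty -0.0004 tz 0.0008 roll -0.0005 (dyaw 0.2)
```

View pics/w22.png

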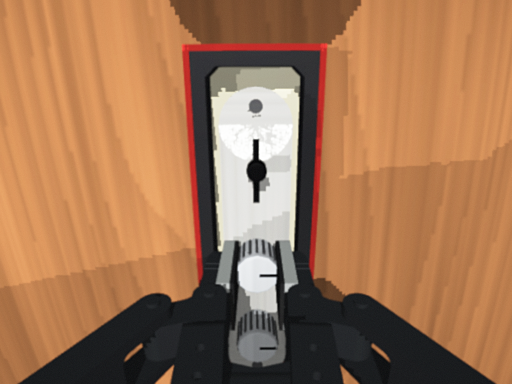

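Emit:
play_rows(
  commands=[
    {"tx": 0.01,"ty": 0,"tz": 0,"roll": 0,"fingers": 10},
    {"tx": 0.022,"ty": 0,"tz": 0,"roll": 0,"fingers": 10},
    {"tx": 0.033,"ty": 0,"tz": 0,"roll": 0,"fingers": 10},
    {"tx": 0.042,"ty": 0,"tz": 0,"roll": 0,"fingers": 10},
    {"tx": 0.046,"ty": 0,"tz": 0,"roll": 0,"fingers": 10},
  ],
)

```text
t: 27.88
tool_pos: [0.4293, 0.3414, 0.0415]
orientation: [-0.488, -0.512, -0.488, 0.512]
force: [-1.2, 0.4, -1.5]
gripper_width: 0.0172
```

Emit:
play_rows(
  commands=[
    {"tx": 0.002,"ty": 0,"tz": 0,"roll": 0,"fingers": 10},
    {"tx": 0.003,"ty": 0,"tz": 0,"roll": 0,"fingers": 10},
    {"tx": 0.003,"ty": 0,"tz": 0,"roll": 0,"fingers": 10},
  ],
)

```text
t: 28.25
tool_pos: [0.4295, 0.3415, 0.0405]
orientation: [0.488, 0.512, 0.488, -0.512]
force: [-1.2, -0.5, 1.5]
gripper_width: 0.0176
```

```bash
bash look.sh w23;python3 plan.py 429.2 341 40.5 -2.6
```

```text
t 28.3 pos [0.4295 0.3415 0.0405] jawyaw -2.8 w 0.0175 F [-1.  -0.6  1.4] j6 0.51 toolx [ 2.e-04  1.e-04 -1.e+00]
-> tx 0.0001 ty -0.0005 tz 0.0011 roll -0.0005 (dyaw 0.2)
```

View pics/w23.png

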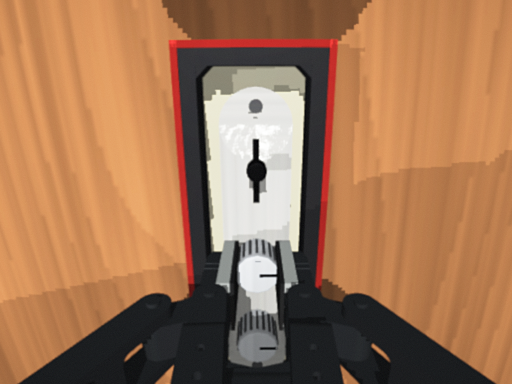

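Emit:
play_rows(
  commands=[
    {"tx": 0.001,"ty": 0,"tz": 0,"roll": 0,"fingers": 10},
    {"tx": 0.001,"ty": 0,"tz": 0,"roll": 0,"fingers": 25},
    {"tx": 0,"ty": 0,"tz": 0,"roll": 0,"fingers": 45},
    {"tx": 0,"ty": 0,"tz": 0,"roll": 0,"fingers": 45},
  ],
)

```text
t: 28.8
tool_pos: [0.4295, 0.3415, 0.0403]
orientation: [0.488, 0.512, 0.488, -0.512]
force: [0.1, 1.1, -0.1]
gripper_width: 0.0385
```

Emit:
play_rows(
  commands=[
    {"tx": -0.02,"ty": 0,"tz": 0,"roll": 0,"fingers": 45},
    {"tx": -0.06,"ty": 0,"tz": 0,"roll": 0,"fingers": 45},
    {"tx": -0.12,"ty": 0,"tz": 0,"roll": 0,"fingers": 45},
    {"tx": -0.18,"ty": 0,"tz": 0,"roll": 0,"fingers": 45},
    {"tx": -0.24,"ty": 0,"tz": 0,"roll": 0,"fingers": 45},
  ],
)

```text
t: 29.42
tool_pos: [0.4294, 0.3415, 0.162]
orientation: [0.488, 0.512, 0.488, -0.512]
force: [0.2, -0.2, -0.1]
gripper_width: 0.0387
```

```bash
bash look.sh w24; python3 plan.py 429.2 341 40.5 -2.6
python3 - <<'E'
from meas import *
s=pickle.load(open('wrist.pkl','rb')); P=cloud(s)
px=[proj(s,[[.4295+dx,.3415+dy,.023]])[0].astype(int) for dx,dy in ((0.005,.07),(0.008,.025),(-.008,.025),(0,-.02),(-.003,-.07))]
for u,v in px: print((u,v),np.nanmedian(P[v-2:v+3,u-2:u+3].reshape(-1,3),0).round(4))
t=snap('top'); cv2.imwrite('pics/top9.png',cv2.resize(t['pixels'][130:295,150:420],None,fx=2.95,fy=2.95,interpolation=cv2.INTER_CUBIC))
E
```

```text
t 29.48 pos [0.4308 0.3423 0.166 ] jawyaw -2.8 w 0.0385 F [0.8 0.5 5. ] j6 0.51 toolx [ 0.0064  0.0032 -1.    ]
-> tx 0.2510 ty -0.0046 tz 0.0036 roll -0.0005 (dyaw 0.2)
(np.int64(257), np.int64(93)) [0.4339 0.4121 0.0238]
(np.int64(264), np.int64(150)) [0.4374 0.3669 0.0222]
(np.int64(244), np.int64(151)) [0.4212 0.3669 0.0223]
(np.int64(256), np.int64(202)) [0.4287 0.3218 0.0221]
(np.int64(256), np.int64(254)) [0.4263 0.2715 0.0225]
```

View pics/w24.png

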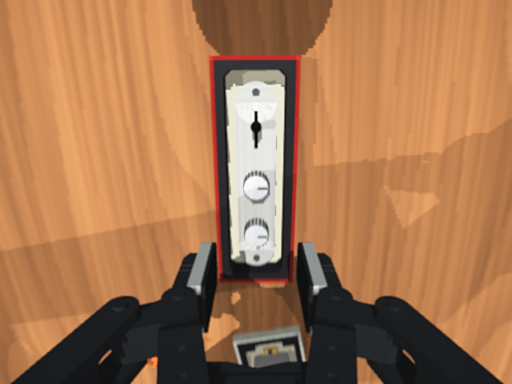

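View pics/top9.png

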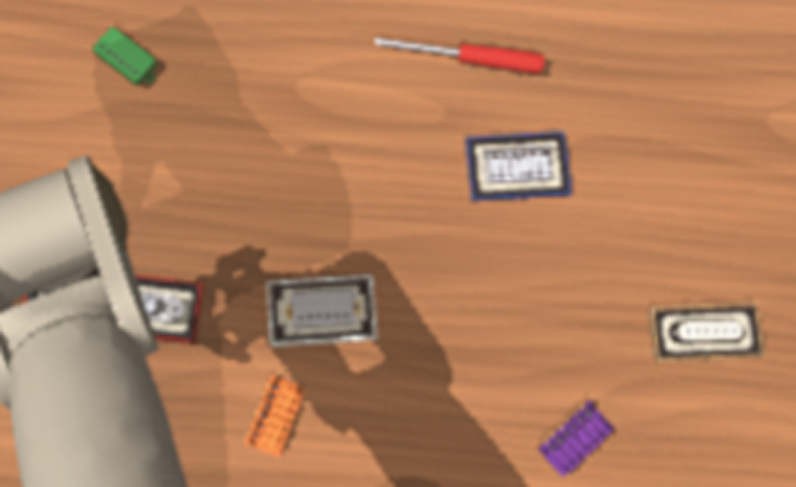

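All four parts are flat and inside their cut-outs, with the plate top at about 22–23 mm against 23 mm expected. The screwdriver and the look-alikes have not moved, and the gripper is empty. I'll let it settle and hand in.

Emit:
play_rows(
  commands=[
    {"tx": 0,"ty": 0,"tz": 0,"roll": 0,"fingers": 45},
    {"tx": 0,"ty": 0,"tz": 0,"roll": 0,"fingers": 45},
    {"tx": 0,"ty": 0,"tz": 0,"roll": 0,"fingers": 45},
  ],
)

```text
t: 29.9
tool_pos: [0.4292, 0.3414, 0.1596]
orientation: [-0.488, -0.511, -0.488, 0.512]
force: [0.8, 0.6, -0.0]
gripper_width: 0.0385
```

```bash
python3 -c "
from workcell import env
print(env.get_obs()['t'],env.finish_job())"
```

```text
the job is handed in; nothing more can be done
29.9 None
```

I laid the humbucker, single-coil, bridge and control plate, in that order, into the white, brown, blue and red cartons. I lowered each one onto its floor before letting go, and handed the job in at 29.9 s.

**Last checks**
- **Seating:** each part touched down within about 0.3 mm of the height predicted from its grasp. Contact was 13 N for the humbucker, 3 N for the single-coil and 11 N for the bridge. It was only about 1.5 N for the control plate, whose top then measured 22–24 mm, against 23 mm expected when fully down.
- **Position:** close wrist pictures showed every part flat, right side up, with clear floor around it. In the final top view the single-coil, bridge and humbucker were in place; the arm hid most of the red carton, so the wrist picture covers that one.
- **Left alone:** the screwdriver and the green, orange and purple look-alikes look unmoved in the final top view. I never went near the paper roll, but I did not picture it again at the end.

**Disagreements:** the wrist and top cameras differed by 1–4 mm on where the parts and cartons were along their length. I placed each part by the wrist view, within the 8 mm margin. No check failed.

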